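# Stand the toppled photo backboard up and push it against the specimen pan

## Task

The black photo backboard has fallen on its back. Without picking it up, push its raised foot over and down so that the board stands upright on its foot again, then push it along the bench until its back is flat against the side of the specimen pan that it faces, all of it within the length of that side. Leave the bottle, the jar and the weight where they are, and finish clear of everything.

Things in the scene. Friction and masses are not known exactly. Their poses are not given: they have to be found in the camera images.
- board: backboard, a loose L of about 0.5 kg: black panel and aluminium foot at right angles along a 150 mm heel edge. Starts fallen: panel flat on the bench towards the pan, foot straight up. Origin: middle of the heel's outer edge, always at bench height. x: heel to panel's top (up when standing); y: along the heel; z: heel to foot's free edge (up when fallen)
- board_foot (a point): middle of the foot's free edge; axes as the board's. Foot: 100 mm deep (board z 0 to 100), 150 wide, 10 thick (board x 0 to 10; sole at x = 0). Fallen, it is the top, 100 mm above the bench. Pushing the foot's upper part away from the pan turns the board about its heel; turned some 30 degrees it overbalances and drops onto its sole
- board_top (a point): middle of the panel's free edge, away from the heel; axes as the board's. Panel: 130 mm tall (board x 0 to 130), 150 wide, 6 thick (board z 0 to 6; its back, which lies on the bench when fallen, at z = 0)
- tray: the specimen pan, an open aluminium tray fixed to the bench, 160 mm (x) by 300 mm (y) and 40 mm high, with vertical 5 mm walls and two small round specimens in it. Origin: centre of its underside, on the bench. z up; x points away from the board, so that its long side at x = -80 mm faces the board
- tray_edge (a point): middle of the long outer side of the pan that faces the board, at bench height; axes as the pan's (x into the pan, y along the side, which reaches 150 mm either way)
- bottle: bystander: white plastic bottle, 60 mm diameter, 120 mm tall, standing; origin at the centre of its underside
- jar: bystander: glass jar with a steel cap, 56 mm diameter, 70 mm tall, standing; origin at the centre of its underside
- weight: bystander: brass weight with a small head, 50 mm diameter, 57 mm tall, standing; origin at the centre of its underside
There are look-alikes about, which are no part of the job. Several things have the shape of the board; the one meant has the colours described above.

How it is judged (in metres and radians):
On the way, in this order (a step that is already met when the one before it is completed fails the run):
1. the board stands upright on its foot (angle between board's own x axis and vertical below 0.1 rad and height (world z) of board below 0.01 m), for 0.3 s.
2. the standing board's back has been pushed against the pan (angle between board's own x axis and vertical below 0.12 rad and x of board in the frame of tray_edge above -0.008 m and angle between the z axis of board and the x axis of tray, either way round below 0.12 rad), for 0.2 s.
At the end, for the whole second after the job is handed in: The board stands at rest on its sole (within 0.1 rad of upright), its heel within 8 mm of the pan's side and parallel to it within 0.1 rad, its middle within 80 mm of the middle of that side (all of step 1 and x of board in the frame of tray_edge between -0.008 and 0.006 m and y of board in the frame of tray_edge between -0.08 and 0.08 m and angle between the z axis of board and the x axis of tray, either way round below 0.1 rad and linear speed of board below 0.02 m/s); the robot touches nothing.
It fails at once if the board is lifted: its heel comes more than 20 mm off the bench (height (world z) of board above 0.02 m).
It fails at once if the bottle is moved by more than 15 mm (distance of bottle from where it was at the start of the episode above 0.015 m).
It fails at once if the jar is moved by more than 15 mm (distance of jar from where it was at the start of the episode above 0.015 m).
It fails at once if the weight is moved by more than 15 mm (distance of weight from where it was at the start of the episode above 0.015 m).
It fails at once if a bystander is tipped (angle between any of bottle, jar, weight's own z axis and vertical above 0.35 rad).
It also fails if it takes over 51 s, if anything falls off the work surface, if the arm or the gripper's body presses on something with over 40 N, if the wrist force passes 120 N, or if a joint passes its speed limit or range.

## Robot

A 7-joint arm with a two-finger parallel gripper is mounted at the origin on the work surface. World frame = base frame: x ahead of the robot, y to its left, z up, the work surface at z = 0. Lengths are in mm, angles in rad, forces in N, time in s.
With the tool pointing down it reaches from about 425 to 925 mm from the base axis. Payload 6.8 kg.
Tool frame: the origin (TCP) lies at the very end of the fingers, on their centre line; the grasp point (between the pads) lies 19 mm behind it; z points along the fingers, y is the line along which they close (so a half turn about z gives the same grasp; the last joint's range is limited). The gripper opens to 85 mm and grips with 20 to 120 N. Pads are 22 mm wide; open, the fingers measure 114 mm over their backs; the gripper's body (76 mm by 85 mm) begins 54 mm behind the grasp point. The pads swing forward as they close: fully open they stand 13 mm farther back than shut.
Start: joints at [1.186, 0.477, 0.022, 1.555, -0.011, 1.109, -0.083], TCP at [184.472, -649.321, 211.208] pointing down, gripper open.
Joint ranges: [-2.96, 2.96], [-0.34, 2.1], [-1.41, 1.46], [0.24, 2.44], [-1.37, 4.51], [0.17, 1.92], [-2.96, 2.96]. Speed limits (rad/s): [2.39, 2.39, 3.14, 3.14, 3.14, 3.14, 3.14].

## Interface

Orientations are given as a unit quaternion [w, x, y, z].
In Python, from station import * gives the robot as it stands. The module is installed in compiled form; this text tells all that it offers.
- The arm moves only by the tool send_rows, never from a script. Its argument "increments" is a list of rows, each a list of 4 numbers: the shift along the tool's x, y, z in mm, then the turn about the tool's z in degrees. In form: [[dx, dy, dz, roll], ...]. A call has exactly 5 rows; each row is the pose to reach, as a shift and turn from the pose commanded when the call began, along the tool's axes at that moment; what a row does not reach only later rows make up. A row lasts 1/12 s, in which the tool goes at most 41.7 mm and 7.16 degrees, less where a joint would pass 70% of its speed; a pose out of reach is approached as far as the arm can. A call with a gripper value outside its range is refused whole. "gripper" is the opening, from 0 (shut) to 1 (fully open), set as the call begins (left out, the last holds). The fingers move at their own pace and stop on an object; the grip force is fixed at half the most. Time passes only in rows, so rows that repeat a pose let the fingers close, or fill a call up. It gives the time, the measured TCP pose, the force, the opening and the grip force at its end, in the units of the state.
- state(): the state, without advancing time (a new reading comes with each control period).
- snapshot(name): name is "scene" or "top" or "wrist"; returns the picture (384x512x3 uint8, red, green, blue); there is no depth.
- camera_info(name): a dict with "vertical_fov" (degrees; the focal length in pixels is half the picture's height over the tangent of half this angle, whatever the lens; pixels are square), "cx", "cy" (the principal point, pixels), "extrinsics" (4x4, takes a point from camera to world coordinates). Camera axes: x right, y down, z forward; pixel columns grow to the right and rows downward; lengths in mm; the calibration is good to about 2 mm. The wrist camera is an equidistant fisheye: a pixel r from the principal point sees the ray r / f radians off the axis. A picture is of the moment at which its call begins: read the wrist's pose just before it. camera_info takes no time and is no camera call; for the wrist camera it gives the pose at the moment of the call.
- job_done(): hands the job in; it is judged then, once.
Trained networks look in the newest picture that a camera, given by its name, has taken for a name from the list of things; names that differ only in an ending like _2 or _b are one class to them, and where a whole thing is asked for, a point or a joint stands for the part that bears it (a point fixed in the world has none). Each returns a list of dicts, best first, with "p" (0 to 1); they miss things now and then, are a little off and sometimes report something else, mostly with a low value. They report only what shows in the picture. A call takes as long as a camera call. They do not tell look-alikes from the thing itself.
- spot_in(camera, query): "location" ([column, row] in pixels, amid what is visible of it).
- place_of(camera, query): "location" ([column, row] in pixels: a listed point, or the origin of a listed thing).
The state is a dict: "t": time; "joint_positions": joint angles; "qd": joint speeds; "joint_torque": joint torques, N m; "ee_pos": TCP position; "ee_rot": TCP orientation; "force": force on the tool from outside, world axes, zero at the start; "torque": the same for the moment, N m; "gripper_width": finger opening in mm; "grasp_force": force on a finger pad.
Only numpy, scipy, OpenCV 4.12 (cv2) and the standard library are available. Lean on these libraries where they do the work, as an engineer would, in place of code of your own. Each camera call takes 0.05 s, during which the arm holds its last target. There are 200 camera calls.

## Working session

There is one attempt and no reset: what is moved stays moved. The work goes in short steps, Python scripts to look and compute and a tool call to move; the robot and the scene stay as the last step left them, time stands still between calls to the robot, and variables do not carry over. Pictures are saved under pics/ and viewed, at most 10 in all, crops included, and the job is handed in when it is done.

Besides the shell and the picture viewer there is one more tool, called after "Request:" by a JSON object that holds its "fn" and its "kwargs", one argument or row to a line. send_rows: Moves the arm, as the interface text tells. Its arguments: {"type":"object","properties":{"increments":{"type":"array"},"gripper":{"type":"number"}},"required":["increments"]}

```bash
mkdir -p pics; cat > h.py <<'E'
from station import *
import numpy as np, cv2, math
def save(n,f):
    im=snapshot(n); cv2.imwrite('pics/'+f,im[:,:,::-1]); return im
def cam(n):
    c=camera_info(n); f=192/math.tan(math.radians(c['vertical_fov'])/2); return c,f,np.array(c['extrinsics'])
def ray(n,px):
    c,f,E=cam(n); u,v=(px[0]-c['cx'])/f,(px[1]-c['cy'])/f
    if n=='wrist':
        r=math.hypot(u,v); s=math.sin(r)/r if r>1e-9 else 1; d=np.array([u*s,v*s,math.cos(r)])
    else: d=np.array([u,v,1.])
    return E[:3,3],E[:3,:3]@d
def at(n,px,z):
    o,d=ray(n,px); return o+d*(z-o[2])/d[2]
def proj(n,p):
    c,f,E=cam(n); q=E[:3,:3].T@(np.array(p,float)-E[:3,3]); return np.array([c['cx']+f*q[0]/q[2],c['cy']+f*q[1]/q[2]])
E
python3 - <<'E'
from h import *
np.set_printoptions(precision=1,suppress=True)
s=state();print(s['ee_pos'],s['ee_rot'],s['t'])
a=save('top','top0.png');b=save('scene','scene0.png')
cv2.imwrite('pics/both.png',cv2.resize(np.hstack([a,b])[:,:,::-1],(800,300)))
for n in('top','scene'):
  print(n,cam(n)[2][:3,3])
  for q,z in (('board',0),('board_foot',100),('board_top',0),('tray',0),('tray_edge',0),('bottle',0),('jar',0),('weight',0)):
    print(q,[(np.round(d['location']),round(d['p'],2),at(n,d['location'],z)[:2]) for d in place_of(n,q)[:4]])
E
```

```text
[ 184.2 -648.7  210.2] [-0.   1.   0.1 -0. ] 0.0
top [ 366.7    7.5 1396.1]
board [(array([291., 197.]), 0.94, array([ 493.5, -115.4])), (array([164., 270.]), 0.79, array([248.5, 335.9])), (array([358., 256.]), 0.58, array([ 280.1, -341. ])), (array([192., 147.]), 0.47, array([683.8, 236.1]))]
board_foot [(array([366., 259.]), 0.98, array([ 275.4, -341.4])), (array([155., 274.]), 0.71, array([244. , 342.3])), (array([293., 190.]), 0.6, array([ 506.5, -115.3]))]
board_top [(array([179., 310.]), 0.91, array([112.2, 287.1])), (array([296., 191.]), 0.74, array([ 516.7, -135.1])), (array([258., 194.]), 0.63, array([508.4,   0. ])), (array([320., 263.]), 0.59, array([ 259.2, -207.8]))]
tray [(array([227., 185.]), 0.61, array([542.6, 113. ])), (array([269., 134.]), 0.37, array([723.8, -45.6]))]
tray_edge [(array([247., 188.]), 0.69, array([532.4,  40.5]))]
bottle [(array([274., 137.]), 0.59, array([715.6, -60.6]))]
jar [(array([190., 146.]), 0.65, array([687.3, 241.5]))]
weight [(array([185., 186.]), 0.64, array([545.5, 261. ]))]
scene [1059.7  597.8 1186.5]
board [(array([227., 180.]), 0.73, array([ 495.7, -127.7])), (array([375., 218.]), 0.69, array([239.2, 339.5])), (array([232., 120.]), 0.58, array([ 274.6, -347.8]))]
board_foot [(array([233., 107.]), 0.96, array([ 293.2, -314.1])), (array([223., 164.]), 0.92, array([ 505.7, -130.4])), (array([385., 198.]), 0.69, array([224.5, 336.8]))]
board_top [(array([384., 189.]), 0.97, array([118.9, 289.6])), (array([247., 205.]), 0.69, array([516.6,   0.9])), (array([256., 135.]), 0.64, array([ 265.2, -217.9]))]
tray [(array([264., 227.]), 0.92, array([539.6, 105.7]))]
tray_edge [(array([252., 210.]), 0.75, array([522.2,  28.9]))]
bottle [(array([198., 229.]), 0.68, array([704.1, -40.9]))]
jar [(array([260., 284.]), 0.57, array([689.1, 242. ]))]
weight [(array([296., 261.]), 0.72, array([552.4, 264.9]))]
```

View pics/top0.png

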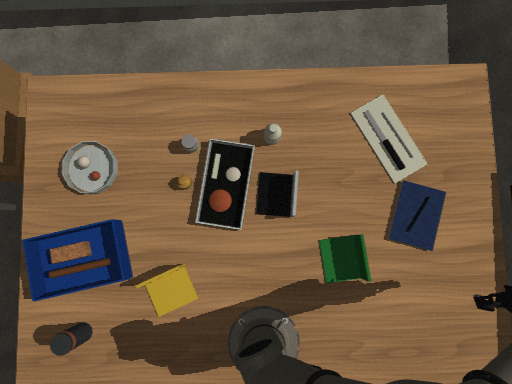

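View pics/scene0.png

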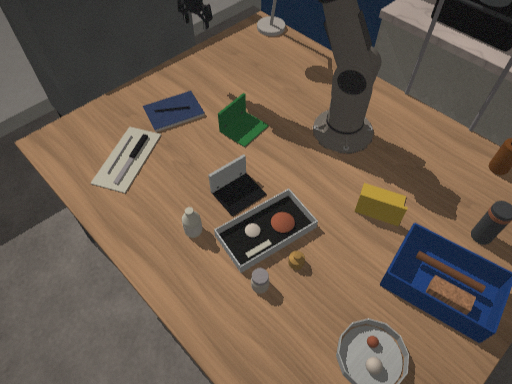

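```bash
python3 - <<'E'
from h import *
a=cv2.imread('pics/top0.png');b=cv2.imread('pics/scene0.png')
A=cv2.resize(a[125:245,180:310],None,fx=4,fy=4,interpolation=cv2.INTER_CUBIC)
B=cv2.resize(b[145:275,180:325],None,fx=2.75,fy=2.75,interpolation=cv2.INTER_CUBIC)
c=np.zeros((480,930,3),np.uint8);c[:,:520]=A;h=B.shape[0];c[:h,525:525+B.shape[1]]=B
c=cv2.resize(c,(800,413));cv2.imwrite('pics/crop1.png',c)
E
```

```text
(no output)
```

View pics/crop1.png

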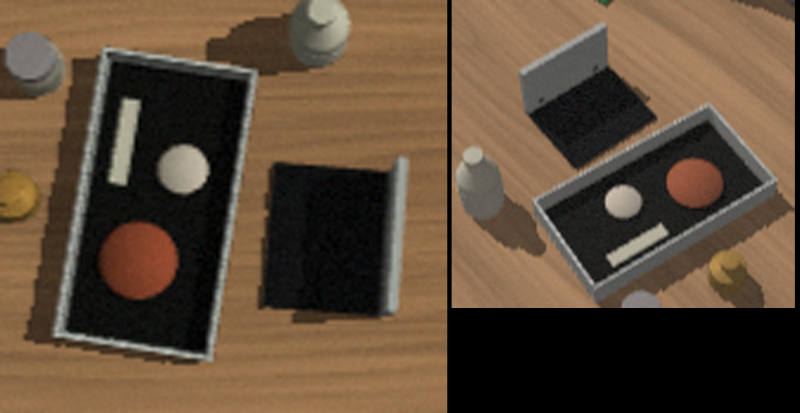

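The three L shapes in the top view are black with an aluminium foot (278,194), green (345,258) and yellow (170,290). The crop shows that the first one is the board: black panel flat towards the pan, grey foot upright on the far side. Next I fit its geometry.

```bash
cat > fit.py <<'E'
from h import *
from scipy.optimize import least_squares
def P(x,y): return [180+x*.2906,125+y*.2906]
E
python3 - <<'E'
from fit import *
np.set_printoptions(precision=1,suppress=True)
for n,(x,y),z in [('TL',(105,48),40),('TR',(257,72),40),('BR',(211,357),40),('BL',(55,337),40),('pt',(274,163),6),('pb',(264,306),6),('ft_out',(409,157),100),('fb_out',(397,316),100),('ft_in',(399,157),100),('fb_in',(387,314),100)]:
  print(n,at('top',P(x,y),z)[:2])
cor=[np.array(at('top',P(x,y),40)[:2]) for x,y in [(105,48),(257,72),(211,357),(55,337)]]
# tray: x away from board (toward +Y world), local corners
loc=np.array([(80,150),(-80,150),(-80,-150),(80,-150)])
def R(a): return np.array([[math.cos(a),-math.sin(a)],[math.sin(a),math.cos(a)]])
best=min((least_squares(lambda q:((loc*[1,m])@R(q[2]).T+q[:2]-cor).ravel(),[540,110,1.4]) for m in(1,-1)),key=lambda r:r.cost)
print('tray',best.x,best.cost,'edge',best.x[:2]-80*np.array([math.cos(best.x[2]),math.sin(best.x[2])]))
ob=[((274,163),130,1,6),((264,306),130,-1,6),((409,157),0,1,100),((397,316),0,-1,100)]
def f(q):
  r=[]
  for px,x,s,z in ob: r+=list(R(q[2])@[x,s*75]+q[:2]-at('top',P(*px),z)[:2])
  return r
b=min((least_squares(f,[495,-120,a]) for a in(1.5,)),key=lambda r:r.cost);print('board',b.x,b.fun)
# note +s is +y or -y
for q,z in (('bottle',0),('bottle',120),('jar',70),('weight',57)):
  print(q,[at(n,d['location'],z)[:2] for n in('top','scene') for d in spot_in(n,q)[:1]])
s=state();print(s['t'],s['ee_rot'])
E
```

```text
TL [703.2 163.7]
TR [674.    8.8]
BR [385.6  62.1]
BL [409.5 217.7]
pt [585.   -6.4]
pb [436.8   7.9]
ft_out [ 572.6 -136.2]
fb_out [ 419.2 -119. ]
ft_in [ 572.9 -126.6]
fb_in [ 421.4 -109.5]
tray [543.1 113.1   1.4] 16.4083969502661 edge [528.8  34.4]
board [507.9   1.4  -1.6] [ -11.3 -127.1  -12.7 -131.    10.1  132.4   13.9  125.6]
bottle [array([737.3, -52.2]), array([705.6, -68.2])]
bottle [array([705.5, -47. ]), array([741.5,  -0.8])]
jar [array([682.9, 234.9]), array([696.5, 256. ])]
weight [array([550.3, 264.7]), array([561.7, 273.6])]
1.3 [0.  1.  0.1 0. ]
```

```bash
cat >> h.py <<'E'
from scipy.spatial.transform import Rotation as Ro
HEEL=np.array([496.5,-127.8]);BY=83.5;EDGE=np.array([528.8,34.4]);TY=79.7
def dirv(a): return np.array([math.cos(math.radians(a)),math.sin(math.radians(a))])
def go(xyz,heelyaw=None):
    "shift in tool axes and roll (deg) from the measured pose to the world target; heelyaw: board x dir, tool y to be across it"
    s=state();w,x,y,z=s['ee_rot'];R=Ro.from_quat([x,y,z,w]).as_matrix()
    d=R.T@(np.array(xyz)-s['ee_pos']); ty=math.degrees(math.atan2(R[1,1],R[0,1]))
    roll=None
    if heelyaw is not None:
        e=((heelyaw-90-ty)+90)%180-90; roll=-e
    print('t',round(s['t'],2),'pos',np.round(s['ee_pos'],1),'tooly yaw',round(ty,2),'zaxis',np.round(R[:,2],3),'shift',np.round(d,1),'roll',roll,'F',np.round(s['force'],1),'w',round(s['gripper_width'],1),'j',np.round(s['joint_positions'],2))
E
python3 - <<'E'
from h import *
p=HEEL+36*dirv(BY);go([*p,190],BY)
E
```

```text
t 1.3 pos [ 184.5 -649.3  211.2] tooly yaw -74.14 zaxis [ 0. -0. -1.] shift [ 456.3 -449.7   21.2] roll -67.64328502938545 F [0.5 0.6 0.9] w 85.3 j [ 1.19  0.48  0.02  1.56 -0.01  1.11 -0.08]
```

Request:
{"fn": "send_rows", "kwargs": {
  "increments": [
    [23, -22.5, 0, 0],
    [46, -45, 0, 0],
    [69, -67.5, 0, 0],
    [91, -90, 0, 0],
    [114, -112.5, 0, 0]
  ],
  "gripper": 1
}}

```text
t: 1.72
ee_pos: [263.8, -508.7, 211.3]
ee_rot: [0.0, 0.99, 0.138, 0.0]
force: [0.1, -0.2, 0.4]
gripper_width: 85.5
grasp_force: 0.0
```

Request:
{"fn": "send_rows", "kwargs": {
  "increments": [
    [23, -22.5, 0, 0],
    [46, -45, 0, 0],
    [69, -67.5, 0, 0],
    [91, -90, 0, 0],
    [114, -112.5, 0, 0]
  ]
}}

```text
t: 2.13
ee_pos: [342.8, -369.3, 211.5]
ee_rot: [0.0, 0.99, 0.138, 0.0]
force: [0.7, -0.3, -0.4]
gripper_width: 84.9
grasp_force: 0.0
```

Request:
{"fn": "send_rows", "kwargs": {
  "increments": [
    [23, -22.5, 0, 0],
    [46, -45, 0, 0],
    [69, -67.5, 0, 0],
    [91, -90, 0, 0],
    [114, -112.5, 0, 0]
  ]
}}

```text
t: 2.55
ee_pos: [421.7, -229.9, 211.5]
ee_rot: [0.0, 0.99, 0.138, 0.0]
force: [0.7, -0.9, -0.3]
gripper_width: 85.3
grasp_force: 0.0
```

Request:
{"fn": "send_rows", "kwargs": {
  "increments": [
    [23, -22.5, 0, -6.8],
    [46, -45, 0, -13.6],
    [69, -67.5, 0, -20.4],
    [91, -90, 0, -27.2],
    [114, -112.5, 10, -34]
  ]
}}

```text
t: 2.97
ee_pos: [502.0, -90.6, 203.0]
ee_rot: [0.001, 0.906, 0.424, 0.002]
force: [0.2, 0.2, 0.4]
gripper_width: 85.1
grasp_force: 0.0
```

Request:
{"fn": "send_rows", "kwargs": {
  "increments": [
    [0, 0, 0, -6.8],
    [0, 0, 0, -13.6],
    [0, 0, 0, -20.4],
    [0, 0, 0, -27.2],
    [0, 0, 0, -33.6]
  ]
}}

```text
t: 3.38
ee_pos: [500.2, -91.8, 201.3]
ee_rot: [0.0, 0.744, 0.668, 0.0]
force: [0.2, 0.2, -0.3]
gripper_width: 85.4
grasp_force: 0.0
```

```bash
python3 - <<'E'
from h import *
p=HEEL+36*dirv(BY);go([*p,70],BY)
save('wrist','w1.png')
E
```

```text
t 3.38 pos [500.2 -91.8 201.3] tooly yaw -6.2 zaxis [ 0. -0. -1.] shift [ -0.2   0.3 131.3] roll 0.2998030668509273 F [ 0.2  0.2 -0.3] w 85.4 j [ 0.49  0.26 -0.5   1.93  0.15  0.99 -0.19]
```

View pics/w1.png

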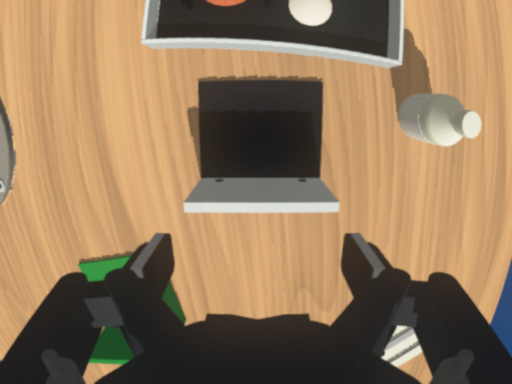

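The wrist view shows the aluminium foot's edge at columns 184–338, row 207, between the fingers (tips at columns 165 and 350). I check its position with the calibration before going down.

```bash
python3 - <<'E'
from h import *
print([np.round(at('wrist',p,z)) for p,z in (((184,207),100),((338,207),100),((199,80),6),((322,80),6))], np.round(HEEL+75*np.array([dirv(BY-90),-dirv(BY-90)])), cam('wrist')[2][:3,3])
E
```

```text
[array([ 428., -112.,  100.]), array([ 576., -127.,  100.]), array([442.,  14.,   6.]), array([589.,  -1.,   6.])] [[ 571. -136.]
 [ 422. -119.]] [507.99485026 -22.85386312 364.47243133]
```

Request:
{"fn": "send_rows", "kwargs": {
  "increments": [
    [0, 0, 27, 0],
    [0, 0, 54, 0],
    [0, 0, 81, 0],
    [0, 0, 108, 0],
    [0, 0, 131, 0.3]
  ]
}}

```text
t: 3.85
ee_pos: [499.8, -92.0, 68.8]
ee_rot: [-0.0, 0.749, 0.663, -0.0]
force: [1.3, -1.1, 0.3]
gripper_width: 85.6
grasp_force: 0.0
```

Request:
{"fn": "send_rows", "kwargs": {
  "increments": [
    [-2, 0, 0, 0],
    [-5, 0, 0, 0],
    [-9, 0, 0, 0],
    [-14, 0, 0, 0],
    [-19, 0, 0, 0]
  ]
}}

```text
t: 4.27
ee_pos: [499.0, -111.6, 71.8]
ee_rot: [0.001, 0.748, 0.663, 0.001]
force: [0.8, -0.6, 0.0]
gripper_width: 85.6
grasp_force: 0.0
```

Request:
{"fn": "send_rows", "kwargs": {
  "increments": [
    [-4, 0, 0, 0],
    [-8, 0, 0, 0],
    [-12, 0, 0, 0],
    [-16, 0, 0, 0],
    [-20, 0, 0, 0]
  ]
}}

```text
t: 4.68
ee_pos: [495.5, -131.0, 70.3]
ee_rot: [0.0, 0.748, 0.664, 0.0]
force: [0.8, 0.4, -0.3]
gripper_width: 85.4
grasp_force: 0.0
```

Request:
{"fn": "send_rows", "kwargs": {
  "increments": [
    [-4, 0, 0, 0],
    [-8, 0, 0, 0],
    [-12, 0, 0, 0],
    [-16, 0, 0, 0],
    [-20, 0, 0, 0]
  ]
}}

```text
t: 5.1
ee_pos: [493.1, -150.8, 70.2]
ee_rot: [-0.0, 0.748, 0.664, -0.0]
force: [-0.3, 1.0, -0.6]
gripper_width: 85.6
grasp_force: 0.0
```

```bash
python3 - <<'E'
from h import *
b=save('scene','s2.png');a=save('top','t2.png')
B=cv2.resize(b[145:275,160:325],(550,433));A=cv2.resize(a[125:245,230:310],(250,375))
c=np.zeros((433,800,3),np.uint8);c[:,:550]=B;c[:375,550:]=A
cv2.imwrite('pics/c2.png',c[:,:,::-1])
E
```

```text
(no output)
```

View pics/c2.png

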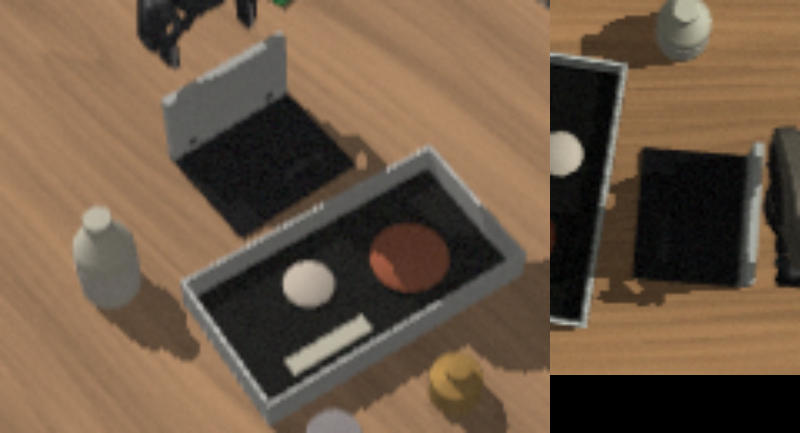

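```bash
python3 - <<'E'
from h import *
s=state();p=s['ee_pos'];print(p,s['t'])
for z in(70,83,120): 
  for k in(-50,50):
    q=np.array([*(np.array(p[:2])+k*dirv(BY-90)),z]);u=proj('scene',q);print(z,k,u,'crop',(u-[160,145])*3.333, 'top',proj('top',q))
save('wrist','w3.png')
E
```

```text
[ 492.95950277 -151.31225955   70.14028373] 5.2
70 -50 [233.86864754 157.22630416] crop [246.20420226  40.75027178] top [302.1587935  209.87090597]
70 50 [210.46998187 170.4664574 ] crop [168.21644958  84.87970252] top [304.36449172 180.58403707]
83 -50 [233.73025634 154.81544522] crop [245.7429444  32.7148789] top [302.59981366 209.63471356]
83 50 [210.15590679 168.09303581] crop [167.16963734  76.96908835] top [304.82351683 180.06373382]
120 -50 [233.32526607 147.76026801] crop [244.39311182   9.19997327] top [303.90392162 208.9362865 ]
120 50 [209.23615127 161.14257153] crop [164.10409218  53.80319093] top [306.18044633 178.5256593 ]
```

View pics/w3.png

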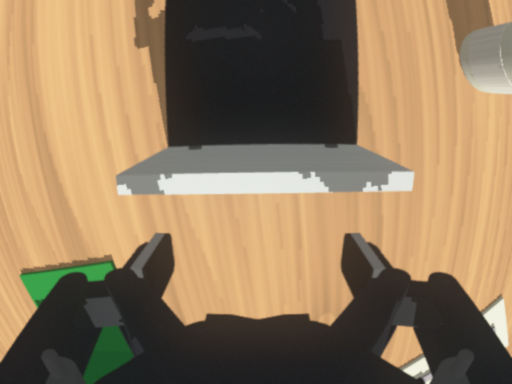

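```bash
python3 - <<'E'
from h import *
s=state();p=np.array(s['ee_pos'])
w,x,y,z=s['ee_rot'];R=Ro.from_quat([x,y,z,w]).as_matrix()
o=[];
for px in((172,235),(345,235)):
  c,d=ray('wrist',px); o.append((R.T@(c-p),R.T@d))
(a,da),(b,db)=o
print(np.round(a,1),np.round(da,3),np.round(db,3))
for half in(42.5,):
  for c,d in o:
    t=(half*np.sign(d[1])-c[1])/d[1]; print(np.round(c+t*d,1))
E
```

```text
[  69.5    0.7 -163.2] [-0.415 -0.281  0.865] [-0.414  0.29   0.863]
[  5.6 -42.5 -30.1]
[  9.9  42.5 -39. ]
```

The foot hasn't moved. The fingertips passed over it, because open tips sit about 30 mm behind the TCP. I'll go back over it with the fingers shut.

Request:
{"fn": "send_rows", "kwargs": {
  "increments": [
    [0, 0, -25, 0],
    [0, 0, -60, 0],
    [15, 0, -65, 0],
    [40, 0, -65, 0],
    [66, 0, -65, 0]
  ]
}}

```text
t: 5.67
ee_pos: [501.6, -84.9, 136.2]
ee_rot: [0.001, 0.749, 0.663, 0.001]
force: [-0.3, -0.3, -0.8]
gripper_width: 85.3
grasp_force: 0.0
```

Request:
{"fn": "send_rows", "kwargs": {
  "increments": [
    [0, 0, 0, 0],
    [0, 0, 0, 0],
    [0, 0, 0, 0],
    [0, 0, 0, 0],
    [0, 0, 0, 0]
  ],
  "gripper": 0
}}

```text
t: 6.08
ee_pos: [500.7, -86.0, 135.0]
ee_rot: [-0.0, 0.749, 0.663, -0.0]
force: [-0.3, -0.7, -0.2]
gripper_width: 25.7
grasp_force: 0.0
```

Request:
{"fn": "send_rows", "kwargs": {
  "increments": [
    [0, 0, 15, 0],
    [0, 0, 30, 0],
    [0, 0, 45, 0],
    [0, 0, 60, 0],
    [0, 0, 60, 0]
  ]
}}

```text
t: 6.5
ee_pos: [498.8, -85.6, 72.7]
ee_rot: [-0.002, 0.748, 0.663, -0.002]
force: [0.3, 1.0, -0.6]
gripper_width: -0.3
grasp_force: 0.0
```

```bash
python3 - <<'E'
from h import *
p=HEEL+36*dirv(BY);go([*p,78],BY)
save('wrist','w4.png')
E
```

```text
t 6.5 pos [498.8 -85.6  72.7] tooly yaw -6.91 zaxis [-0.005  0.001 -1.   ] shift [-6.2  2.5 -5.3] roll -0.41235709397261644 F [ 0.3  1.  -0.6] w -0.3 j [ 0.43  0.43 -0.46  2.04  0.28  0.73 -0.33]
```

View pics/w4.png

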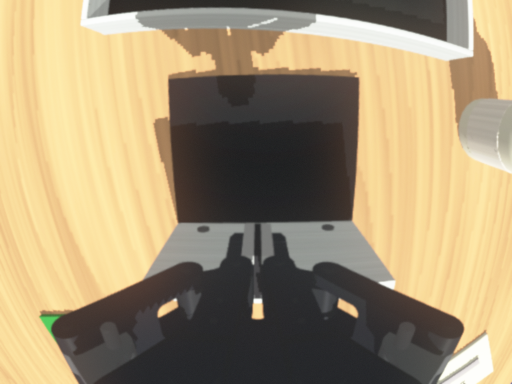

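The shut fingertips (columns 232–288, row 235) are now on the pan side of the foot. I'm pushing away from the pan.

Request:
{"fn": "send_rows", "kwargs": {
  "increments": [
    [-6, 0, 0, 0],
    [-12, 0, 0, 0],
    [-16, 0, 0, 0],
    [-20, 0, 0, 0],
    [-24, 0, 0, 0]
  ]
}}

```text
t: 6.97
ee_pos: [498.6, -109.3, 75.9]
ee_rot: [0.001, 0.748, 0.663, 0.0]
force: [0.3, 0.2, 0.1]
gripper_width: 0.1
grasp_force: 0.5
```

Request:
{"fn": "send_rows", "kwargs": {
  "increments": [
    [-4, 0, 0, 0],
    [-8, 0, 0, 0],
    [-12, 0, 0, 0],
    [-16, 0, 0, 0],
    [-20, 0, 0, 0]
  ]
}}

```text
t: 7.38
ee_pos: [495.5, -129.0, 75.1]
ee_rot: [-0.0, 0.748, 0.664, -0.0]
force: [-0.2, 0.4, -0.6]
gripper_width: 0.1
grasp_force: 0.2
```

```bash
python3 - <<'E'
from h import *
b=save('scene','s3.png');a=save('top','t3.png')
B=cv2.resize(b[145:275,160:325],(550,433));A=cv2.resize(a[125:245,230:310],(250,375))
c=np.zeros((433,800,3),np.uint8);c[:,:550]=B;c[:375,550:]=A
cv2.imwrite('pics/c3.png',c[:,:,::-1])
E
```

```text
(no output)
```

View pics/c3.png

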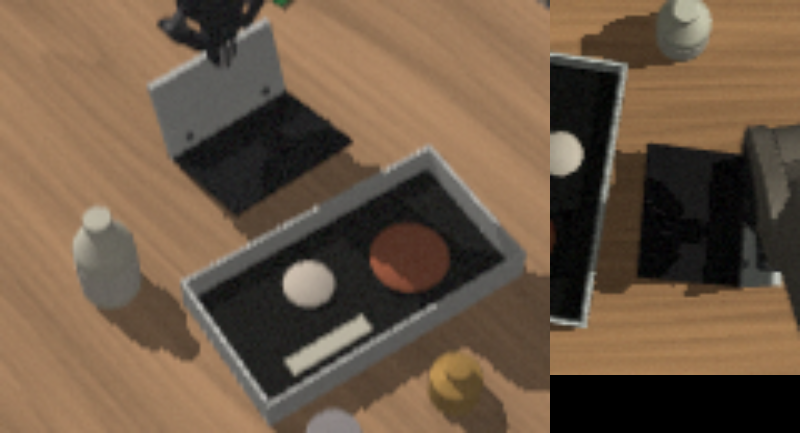

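The foot is leaning back at scene crop (215,90) and the panel is rising, so it's turning about the heel. I'll carry on.

Request:
{"fn": "send_rows", "kwargs": {
  "increments": [
    [-4, 0, 2, 0],
    [-8, 0, 4, 0],
    [-12, 0, 5, 0],
    [-16, 0, 5, 0],
    [-20, 0, 5, 0]
  ]
}}

```text
t: 7.9
ee_pos: [493.1, -149.0, 70.0]
ee_rot: [-0.0, 0.748, 0.664, -0.0]
force: [0.2, -0.2, 0.4]
gripper_width: 0.2
grasp_force: 0.0
```

Request:
{"fn": "send_rows", "kwargs": {
  "increments": [
    [-4, 0, 0, 0],
    [-8, 0, 0, 0],
    [-12, 0, 0, 0],
    [-16, 0, 0, 0],
    [-20, 0, 0, 0]
  ]
}}

```text
t: 8.32
ee_pos: [490.9, -168.8, 70.2]
ee_rot: [0.0, 0.748, 0.664, 0.0]
force: [0.3, 1.0, -0.5]
gripper_width: 0.1
grasp_force: 0.0
```

Request:
{"fn": "send_rows", "kwargs": {
  "increments": [
    [-2, 0, 0, 0],
    [-4, 0, 0, 0],
    [-6, 0, 0, 0],
    [-8, 0, 0, 0],
    [-10, 0, 0, 0]
  ]
}}

```text
t: 8.73
ee_pos: [489.8, -178.3, 70.2]
ee_rot: [0.0, 0.748, 0.664, 0.0]
force: [-0.0, -0.2, -1.2]
gripper_width: 0.1
grasp_force: 0.0
```

```bash
python3 - <<'E'
from h import *
b=save('scene','s4.png');a=save('top','t4.png')
B=cv2.resize(b[145:275,160:325],(550,433));A=cv2.resize(a[125:245,230:310],(250,375))
c=np.zeros((433,800,3),np.uint8);c[:,:550]=B;c[:375,550:]=A
cv2.imwrite('pics/c4.png',c[:,:,::-1])
E
```

```text
(no output)
```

View pics/c4.png

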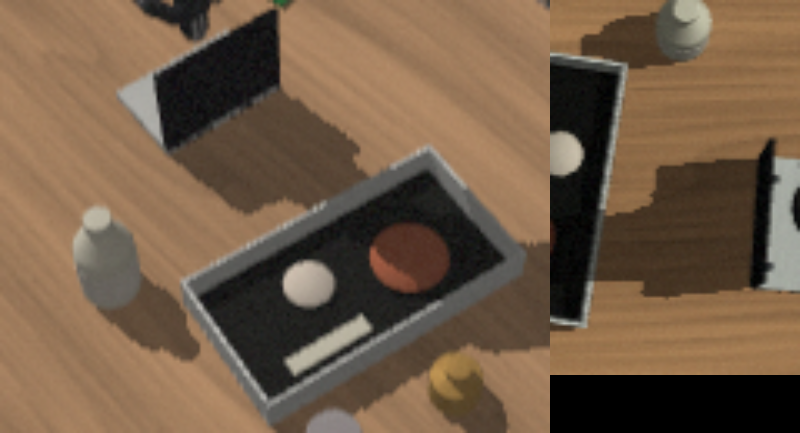

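The board now stands upright: in the scene crop the panel's bottom corners are at (168,150) and (280,92), and the foot lies behind it. Next I measure the heel.

```bash
python3 - <<'E'
from h import *
np.set_printoptions(precision=1,suppress=True)
S=lambda x,y:(160+x/3.333,145+y/3.333); T=lambda x,y:(230+(x-550)*.32,125+y*.32)
a=at('scene',S(168,150),0)[:2];b=at('scene',S(280,92),0)[:2];print(a,b,np.linalg.norm(a-b),(a+b)/2)
a=at('scene',S(158,75),130)[:2];b=at('scene',S(278,10),130)[:2];print('top130',a,b,np.linalg.norm(a-b),(a+b)/2)
a=at('top',T(767,142),130)[:2];b=at('top',T(752,288),130)[:2];print('T130',a,b,np.linalg.norm(a-b))
print('tray side scene',at('scene',S(182,285),40)[:2],at('scene',S(430,149),40)[:2])
for n in('top','scene'):
  for q,z in(('board',0),('board_top',130),('board_foot',0),('tray_edge',0)): print(n,q,[(round(d['p'],2),at(n,d['location'],z)[:2]) for d in place_of(n,q)[:4]])
p=HEEL-150*dirv(BY);go([*p,70],TY)
E
```

```text
[ 568.3 -136.1] [ 427.7 -111.3] 142.75540429621103 [ 498.  -123.7]
top130 [ 569.6 -133. ] [ 424.8 -114. ] 146.01334062420972 [ 497.2 -123.5]
T130 [ 568.4 -134.8] [ 417.  -113.7] 152.83573637938892
tray side scene [679.5  21.4] [388.4  74.8]
top board [(0.92, array([238.8, 333.1])), (0.89, array([ 492.4, -130.3]))]
top board_top [(0.85, array([140.9, 264.8])), (0.62, array([ 503.7, -133.6])), (0.61, array([ 277.5, -183.1]))]
top board_foot [(0.97, array([237.2, 367.4])), (0.68, array([ 489.6, -238.1]))]
top tray_edge [(0.83, array([528.7,  33.8]))]
scene board [(0.94, array([ 260.3, -342.9])), (0.9, array([ 499.7, -134.6])), (0.9, array([230.5, 337.2]))]
scene board_top [(0.94, array([ 363.3, -127.7])), (0.76, array([ 511.2, -118.5])), (0.7, array([209.3, 318.5]))]
scene board_foot [(0.97, array([152.6, 310.4])), (0.73, array([ 229. , -414.2])), (0.61, array([ 493.7, -233.5]))]
scene tray_edge [(0.58, array([522.6,  38.2]))]
t 9.23 pos [ 489.8 -178.1   70.2] tooly yaw -6.83 zaxis [-0.  0. -1.] shift [-99.3   1.5   0.2] roll 3.4720913005425444 F [ 0.7 -0.5 -0.8] w 0.1 j [ 0.6  0.5 -0.4  2.   0.3  0.7 -0.1]
```

```bash
python3 - <<'E'
from h import *
print('tip check', (proj('scene',[495.5,-129,75])-[160,145])*3.333)
p=np.array([498,-126])-135*dirv(82);go([*p,90],TY)
E
```

```text
tip check [219.65297907  72.62833295]
t 9.23 pos [ 489.8 -178.1   70.2] tooly yaw -6.83 zaxis [-0.  0. -1.] shift [-82.3  -0.8 -19.8] roll 3.4720913005425444 F [ 0.7 -0.5 -0.8] w 0.1 j [ 0.59  0.45 -0.44  2.02  0.28  0.73 -0.15]
```

Request:
{"fn": "send_rows", "kwargs": {
  "increments": [
    [0, 0, -15, 0],
    [-20, 0, -20, 0],
    [-45, 0, -20, 1],
    [-70, 0, -20, 2],
    [-82, -1, -20, 3.5]
  ]
}}

```text
t: 9.65
ee_pos: [478.4, -263.0, 90.4]
ee_rot: [0.001, 0.769, 0.639, -0.0]
force: [-0.9, 0.7, -0.0]
gripper_width: -0.6
grasp_force: 0.0
```

Request:
{"fn": "send_rows", "kwargs": {
  "increments": [
    [0, 0, 20, 0],
    [0, 0, 40, 0],
    [0, 0, 60, 0],
    [0, 0, 75, 0],
    [0, 0, 80, 0]
  ]
}}

```text
t: 10.07
ee_pos: [477.5, -258.2, 8.0]
ee_rot: [-0.002, 0.768, 0.64, -0.001]
force: [0.2, 0.5, 0.4]
gripper_width: 0.3
grasp_force: 0.0
```

Request:
{"fn": "send_rows", "kwargs": {
  "increments": [
    [0, 0, 1, 0],
    [0, 0, 2, 0],
    [0, 0, 3, 0],
    [0, 0, 4, 0],
    [0, 0, 5, 0]
  ]
}}

```text
t: 10.48
ee_pos: [479.6, -259.8, 5.9]
ee_rot: [0.001, 0.768, 0.64, 0.0]
force: [0.2, 0.2, -0.0]
gripper_width: -0.1
grasp_force: 0.0
```

```bash
python3 - <<'E'
from h import *
p=EDGE-(100+11)*dirv(TY);go([*p,5],TY)
E
```

```text
t 10.48 pos [ 479.6 -259.8    5.9] tooly yaw -10.35 zaxis [ 0.001 -0.001 -1.   ] shift [187.2  -4.3   0.8] roll -0.04932631865735004 F [ 0.2  0.2 -0. ] w -0.1 j [ 0.66  0.58 -0.36  1.99  0.33  0.63 -0.09]
```

Request:
{"fn": "send_rows", "kwargs": {
  "increments": [
    [0, 0, 1.5, 0],
    [4, 0, 1.5, 0],
    [8, 0, 1.5, 0],
    [13, 0, 1.5, 0],
    [18, 0, 1.5, 0]
  ]
}}

```text
t: 10.9
ee_pos: [482.4, -241.1, 3.8]
ee_rot: [0.0, 0.768, 0.641, 0.0]
force: [0.3, 0.1, -0.1]
gripper_width: 0.0
grasp_force: 0.0
```

Request:
{"fn": "send_rows", "kwargs": {
  "increments": [
    [5, 0, 0, 0],
    [10, 0, 0, 0],
    [15, 0, 0, 0],
    [20, 0, 0, 0],
    [25, 0, 0, 0]
  ]
}}

```text
t: 11.32
ee_pos: [486.9, -216.6, 3.7]
ee_rot: [0.0, 0.768, 0.641, -0.0]
force: [0.2, -0.5, -0.7]
gripper_width: -0.1
grasp_force: 0.0
```

Request:
{"fn": "send_rows", "kwargs": {
  "increments": [
    [5, 0, 0, 0],
    [10, 0, 0, 0],
    [15, 0, 0, 0],
    [20, 0, 0, 0],
    [25, 0, 0, 0]
  ]
}}

```text
t: 11.73
ee_pos: [491.3, -192.1, 3.7]
ee_rot: [0.0, 0.768, 0.64, -0.0]
force: [-0.2, -0.5, -0.1]
gripper_width: 0.1
grasp_force: 0.0
```

```bash
cat >> h.py <<'E'
def heel(tag):
    "dark panel blob in the scene picture: its bottom back corners"
    b=save('scene',tag+'.png'); save('top',tag+'_t.png')
    for n in('top','scene'):
        for q,z in(('board',0),('board_top',130),('board_foot',0)):
            for d in place_of(n,q):
                w=at(n,d['location'],z)[:2]
                if abs(w[0]-505)<60 and -260<w[1]<80: print(n,q,round(d['p'],2),np.round(w,1),'px',np.round(d['location']),'edge frame',np.round([(w-EDGE)@dirv(TY),(w-EDGE)@dirv(TY+90)],1))
E
python3 - <<'E'
from h import *
p=EDGE-(100+11)*dirv(TY);go([*p,5],TY)
heel('s5')
E
```

```text
t 11.73 pos [ 491.3 -192.1    3.7] tooly yaw -10.34 zaxis [ 0. -0. -1.] shift [118.6  -3.7  -1.3] roll -0.04187536317174079 F [-0.2 -0.5 -0.1] w 0.1 j [ 0.54  0.56 -0.36  2.04  0.34  0.6  -0.23]
top board 0.86 [ 495.8 -122.3] px [293. 196.] edge frame [-160.     4.4]
top board_top 0.7 [ 509.9 -131.5] px [299. 188.] edge frame [-166.6  -11.1]
top board_foot 0.71 [ 488.5 -237.3] px [325. 198.] edge frame [-274.5   -9. ]
scene board 0.89 [ 490.1 -124.8] px [229. 180.] edge frame [-163.5    9.7]
scene board_top 0.57 [ 500.5 -121.5] px [225. 158.] edge frame [-158.5    0. ]
scene board_foot 0.84 [ 495.  -239.4] px [208. 163.] edge frame [-275.5  -15.7]
```

The board hasn't moved (heel still at about −160 in the edge frame), so the tip passed over the 10 mm foot. The real tip must sit higher than the TCP. I'll back off and find the bench by touch.

Request:
{"fn": "send_rows", "kwargs": {
  "increments": [
    [-15, 0, -1, 0],
    [-32, 0, -1, 0],
    [-49, 0, -1, 0],
    [-64, 0, -1, 0],
    [-70, 0, -1, 0]
  ]
}}

```text
t: 12.55
ee_pos: [477.8, -264.4, 4.6]
ee_rot: [0.0, 0.769, 0.639, -0.001]
force: [-0.1, -0.1, -0.1]
gripper_width: -0.3
grasp_force: 0.0
```

Request:
{"fn": "send_rows", "kwargs": {
  "increments": [
    [0, 0, 1, 0],
    [0, 0, 2, 0],
    [0, 0, 3, 0],
    [0, 0, 4, 0],
    [0, 0, 5, 0]
  ]
}}

```text
t: 12.97
ee_pos: [478.9, -260.4, -0.4]
ee_rot: [-0.0, 0.767, 0.641, 0.0]
force: [-0.8, 0.1, 0.1]
gripper_width: 0.1
grasp_force: 0.0
```

Request:
{"fn": "send_rows", "kwargs": {
  "increments": [
    [0, 0, 1, 0],
    [0, 0, 2, 0],
    [0, 0, 3, 0],
    [0, 0, 3, 0],
    [0, 0, 3, 0]
  ]
}}

```text
t: 13.38
ee_pos: [478.6, -261.4, -3.4]
ee_rot: [-0.0, 0.768, 0.641, -0.0]
force: [0.0, 0.2, 0.2]
gripper_width: -0.1
grasp_force: 0.0
```

```bash
python3 - <<'E'
from h import *
p=EDGE-(100+11)*dirv(TY);go([*p,5],TY)
E
```

```text
t 13.38 pos [ 478.6 -261.4   -3.4] tooly yaw -10.34 zaxis [-0.  0. -1.] shift [189.   -3.7  -8.4] roll -0.038318131203027406 F [0.  0.2 0.2] w -0.1 j [ 0.66  0.59 -0.35  2.    0.34  0.61 -0.1 ]
```

Request:
{"fn": "send_rows", "kwargs": {
  "increments": [
    [0, 0, 1, 0],
    [0, 0, 2, 0],
    [0, 0, 3, 0],
    [0, 0, 3, 0],
    [0, 0, 3, 0]
  ]
}}

```text
t: 13.8
ee_pos: [478.6, -261.5, -6.4]
ee_rot: [-0.0, 0.768, 0.64, -0.0]
force: [-1.1, 0.4, 0.7]
gripper_width: -0.0
grasp_force: 0.0
```

Request:
{"fn": "send_rows", "kwargs": {
  "increments": [
    [0, 0, 1, 0],
    [0, 0, 2, 0],
    [0, 0, 3, 0],
    [0, 0, 3, 0],
    [0, 0, 3, 0]
  ]
}}

```text
t: 14.22
ee_pos: [478.6, -261.5, -9.4]
ee_rot: [-0.0, 0.768, 0.641, -0.0]
force: [-0.9, 0.5, 0.1]
gripper_width: 0.1
grasp_force: 0.0
```

Request:
{"fn": "send_rows", "kwargs": {
  "increments": [
    [0, 0, 1, 0],
    [0, 0, 2, 0],
    [0, 0, 3, 0],
    [0, 0, 3, 0],
    [0, 0, 3, 0]
  ]
}}

```text
t: 14.63
ee_pos: [478.6, -261.5, -12.4]
ee_rot: [-0.0, 0.768, 0.64, -0.0]
force: [-0.4, -0.0, -0.8]
gripper_width: 0.2
grasp_force: 0.0
```

Request:
{"fn": "send_rows", "kwargs": {
  "increments": [
    [0, 0, 1, 0],
    [0, 0, 2, 0],
    [0, 0, 3, 0],
    [0, 0, 3, 0],
    [0, 0, 3, 0]
  ]
}}

```text
t: 15.05
ee_pos: [478.6, -261.5, -15.4]
ee_rot: [-0.0, 0.768, 0.64, -0.0]
force: [-0.4, 0.9, 0.2]
gripper_width: -0.0
grasp_force: 0.0
```

Request:
{"fn": "send_rows", "kwargs": {
  "increments": [
    [0, 0, 1, 0],
    [0, 0, 1.5, 0],
    [0, 0, 2, 0],
    [0, 0, 2, 0],
    [0, 0, 2, 0]
  ]
}}

```text
t: 15.47
ee_pos: [478.6, -261.5, -17.3]
ee_rot: [-0.0, 0.768, 0.641, -0.0]
force: [0.8, -0.3, -0.3]
gripper_width: -0.1
grasp_force: 0.0
```

Request:
{"fn": "send_rows", "kwargs": {
  "increments": [
    [0, 0, 1, 0],
    [0, 0, 1.5, 0],
    [0, 0, 2, 0],
    [0, 0, 2, 0],
    [0, 0, 2, 0]
  ]
}}

```text
t: 15.88
ee_pos: [478.6, -261.5, -19.4]
ee_rot: [-0.0, 0.768, 0.641, -0.0]
force: [0.7, -0.4, 0.2]
gripper_width: 0.1
grasp_force: 0.0
```

```bash
python3 - <<'E'
from h import *
p=EDGE-(100+11)*dirv(TY);go([*p,5],TY)
a=save('wrist','w6.png');b=save('scene','s6.png')
B=cv2.resize(b[130:200,180:270],(514,400),interpolation=cv2.INTER_CUBIC);A=cv2.resize(a[190:340,206:306],(266,400))
cv2.imwrite('pics/c6.png',np.hstack([B,A])[:,:,::-1])
E
```

```text
t 15.88 pos [ 478.6 -261.5  -19.4] tooly yaw -10.34 zaxis [-0.  0. -1.] shift [189.1  -3.7 -24.4] roll -0.03836987802520753 F [ 0.7 -0.4  0.2] w 0.1 j [ 0.65  0.62 -0.34  2.    0.36  0.58 -0.11]
```

View pics/c6.png

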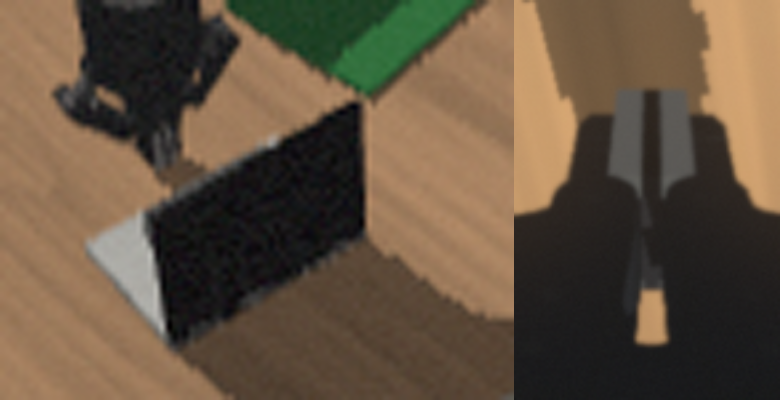

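The fingertip (scene crop (165,172)) is just above its shadow on the bench, behind the standing board's foot. So the shut tip must be about 20 mm behind the TCP.

```bash
python3 - <<'E'
from h import *
for z in(-20,-10,0,5,10,20): print(z,proj('scene',[478.6,-261.5,z]), at('scene',(208.9,160.1),z))
E
```

```text
-20 [207.54509195 160.88673298] [ 472.31834828 -260.93452308  -20.        ]
-10 [207.31092698 159.18150142] [ 477.18722678 -253.81700209  -10.        ]
0 [207.07434421 157.45866303] [ 482.05610528 -246.69948109    0.        ]
5 [206.95513442 156.59055582] [ 484.49054454 -243.14072059    5.        ]
10 [206.83530601 155.71794368] [ 486.92498379 -239.5819601    10.        ]
20 [206.59377394 153.95906356] [ 491.79386229 -232.4644391    20.        ]
```

Request:
{"fn": "send_rows", "kwargs": {
  "increments": [
    [0, 0, 1, 0],
    [0, 0, 1.5, 0],
    [0, 0, 2, 0],
    [0, 0, 2, 0],
    [0, 0, 2, 0]
  ]
}}

```text
t: 16.4
ee_pos: [478.9, -261.6, -20.0]
ee_rot: [0.0, 0.768, 0.64, -0.0]
force: [-4.3, 2.3, 15.9]
gripper_width: -0.0
grasp_force: 7.4
```

Request:
{"fn": "send_rows", "kwargs": {
  "increments": [
    [0, 0, 1, 0],
    [0, 0, 1.5, 0],
    [0, 0, 2, 0],
    [0, 0, 2, 0],
    [0, 0, 2, 0]
  ]
}}

```text
t: 16.82
ee_pos: [479.0, -261.6, -20.1]
ee_rot: [0.001, 0.768, 0.64, -0.001]
force: [-10.6, 4.6, 36.9]
gripper_width: 0.1
grasp_force: 18.4
```

The bench is at TCP z ≈ −20. I'll rise so the tip is about 4 mm up, then push.

Request:
{"fn": "send_rows", "kwargs": {
  "increments": [
    [0, 0, -7.5, 0],
    [3, 0, -7.5, 0],
    [8, 0, -7.5, 0],
    [14, 0, -7.5, 0],
    [20, 0, -7.5, 0]
  ]
}}

```text
t: 17.23
ee_pos: [482.1, -240.8, -16.4]
ee_rot: [-0.0, 0.768, 0.641, -0.0]
force: [-0.7, -0.3, 0.2]
gripper_width: 0.4
grasp_force: 0.0
```

Request:
{"fn": "send_rows", "kwargs": {
  "increments": [
    [4, 0, 0, 0],
    [8, 0, 0, 0],
    [12, 0, 0, 0],
    [16, 0, 0, 0],
    [20, 0, 0, 0]
  ]
}}

```text
t: 17.65
ee_pos: [485.6, -222.1, -16.0]
ee_rot: [-0.0, 0.768, 0.64, -0.0]
force: [-0.1, -0.6, -1.2]
gripper_width: 0.0
grasp_force: 1.0
```

Request:
{"fn": "send_rows", "kwargs": {
  "increments": [
    [5, 0, 0, 0],
    [10, 0, 0, 0],
    [15, 0, 0, 0],
    [20, 0, 0, 0],
    [25, 0, 0, 0]
  ]
}}

```text
t: 18.07
ee_pos: [490.4, -197.0, -15.8]
ee_rot: [0.0, 0.768, 0.641, 0.0]
force: [-0.1, -1.4, -1.4]
gripper_width: 0.0
grasp_force: 1.0
```

```bash
python3 - <<'E'
from h import *
p=EDGE-(100+11)*dirv(TY);go([*p,-16],TY)
heel('s7')
E
```

```text
t 18.07 pos [ 490.4 -197.   -15.8] tooly yaw -10.34 zaxis [ 0.  0. -1.] shift [123.5  -3.7   0.2] roll -0.037860052953291756 F [-0.1 -1.4 -1.4] w 0.0 j [ 0.53  0.59 -0.34  2.04  0.35  0.56 -0.23]
top board 0.69 [506.3 -78.1] px [280. 194.] edge frame [-114.7    2. ]
top board_top 0.75 [513.7 -99.6] px [289. 187.] edge frame [-134.5   -9.1]
top board_foot 0.6 [ 499.  -193.3] px [313. 195.] edge frame [-229.3  -11.4]
scene board 0.88 [499.3 -96.6] px [232. 186.] edge frame [-134.2    5.6]
scene board 0.73 [517.   37.8] px [255. 211.] edge frame [ 1.3 12.2]
scene board_top 0.84 [517.1 -88.2] px [228. 167.] edge frame [-122.7  -10.4]
scene board_foot 0.7 [ 495.8 -195.5] px [215. 170.] edge frame [-232.1   -8.6]
scene board_foot 0.55 [ 451.9 -182. ] px [226. 165.] edge frame [-226.7   36.9]
scene board_foot 0.51 [517.   41.3] px [255. 212.] edge frame [ 4.6 12.9]
```

Request:
{"fn": "send_rows", "kwargs": {
  "increments": [
    [5, 0, 0, 0],
    [10, 0, 0, 0],
    [15, 0, 0, 0],
    [20, 0, 0, 0],
    [25, 0, 0, 0]
  ]
}}

```text
t: 18.88
ee_pos: [494.8, -172.5, -15.8]
ee_rot: [-0.0, 0.768, 0.641, -0.0]
force: [-0.7, -2.6, 0.4]
gripper_width: -0.1
grasp_force: 1.3
```

Request:
{"fn": "send_rows", "kwargs": {
  "increments": [
    [5, 0, 0, 0],
    [10, 0, 0, 0],
    [15, 0, 0, 0],
    [20, 0, 0, 0],
    [25, 0, 0, 0]
  ]
}}

```text
t: 19.3
ee_pos: [499.4, -147.9, -15.8]
ee_rot: [0.0, 0.768, 0.64, -0.0]
force: [-0.3, -2.7, 0.3]
gripper_width: 0.3
grasp_force: 1.3
```

Request:
{"fn": "send_rows", "kwargs": {
  "increments": [
    [5, 0, 0, 0],
    [10, 0, 0, 0],
    [15, 0, 0, 0],
    [20, 0, 0, 0],
    [25, 0, 0, 0]
  ]
}}

```text
t: 19.72
ee_pos: [503.9, -123.3, -15.8]
ee_rot: [-0.0, 0.768, 0.64, -0.0]
force: [-0.4, -1.9, -0.1]
gripper_width: 0.1
grasp_force: 1.3
```

Request:
{"fn": "send_rows", "kwargs": {
  "increments": [
    [4, 0, 0, 0],
    [8, 0, 0, 0],
    [12, 0, 0, 0],
    [16, 0, 0, 0],
    [20, 0, 0, 0]
  ]
}}

```text
t: 20.13
ee_pos: [507.4, -103.8, -15.8]
ee_rot: [0.0, 0.768, 0.64, -0.0]
force: [-0.1, -3.2, -0.1]
gripper_width: 0.4
grasp_force: 1.3
```

```bash
python3 - <<'E'
from h import *
p=EDGE-(100+11)*dirv(TY);go([*p,-16],TY)
heel('s8')
E
```

```text
t 20.13 pos [ 507.4 -103.8  -15.8] tooly yaw -10.35 zaxis [-0. -0. -1.] shift [28.8 -3.7  0.2] roll -0.04905467255196072 F [-0.1 -3.2 -0.1] w 0.4 j [ 0.35  0.58 -0.33  2.06  0.35  0.55 -0.42]
top board 0.59 [526.7 -11.9] px [262. 189.] edge frame [-45.9  -6.2]
top board_top 0.7 [530.6  -3.5] px [259. 183.] edge frame [-36.9  -8.6]
top board_foot 0.81 [517.2 -85.9] px [282. 191.] edge frame [-120.4  -10.1]
scene board 0.75 [513.2  -6.3] px [247. 203.] edge frame [-42.8   8.1]
scene board_top 0.84 [538.9   2. ] px [242. 186.] edge frame [-30.1 -15.7]
scene board_foot 0.91 [521.  -97.6] px [228. 189.] edge frame [-131.3  -15.9]
```

Request:
{"fn": "send_rows", "kwargs": {
  "increments": [
    [4, 0, 0, 0],
    [8, 0, 0, 0],
    [12, 0, 0, 0],
    [15, 0, 0, 0],
    [18, 0, 0, 0]
  ]
}}

```text
t: 20.95
ee_pos: [510.6, -86.1, -15.8]
ee_rot: [0.0, 0.768, 0.641, -0.0]
force: [-0.6, -2.2, 0.4]
gripper_width: 0.1
grasp_force: 1.3
```

Request:
{"fn": "send_rows", "kwargs": {
  "increments": [
    [1, 0, 0, 0],
    [2, 0, 0, 0],
    [3, 0, 0, 0],
    [4, 0, 0, 0],
    [5, 0, 0, 0]
  ]
}}

```text
t: 21.37
ee_pos: [511.4, -81.5, -15.8]
ee_rot: [-0.0, 0.768, 0.64, -0.0]
force: [0.2, -2.4, 0.0]
gripper_width: -0.2
grasp_force: 1.2
```

Request:
{"fn": "send_rows", "kwargs": {
  "increments": [
    [0.5, 0, 0, 0],
    [1, 0, 0, 0],
    [1.5, 0, 0, 0],
    [2, 0, 0, 0],
    [2.5, 0, 0, 0]
  ]
}}

```text
t: 21.78
ee_pos: [512.0, -79.0, -15.8]
ee_rot: [-0.0, 0.768, 0.641, -0.0]
force: [-1.0, -2.1, -0.1]
gripper_width: 0.4
grasp_force: 1.2
```

Request:
{"fn": "send_rows", "kwargs": {
  "increments": [
    [0.5, 0, 0, 0],
    [1, 0, 0, 0],
    [1.5, 0, 0, 0],
    [2, 0, 0, 0],
    [2.5, 0, 0, 0]
  ]
}}

```text
t: 22.2
ee_pos: [512.4, -76.5, -15.8]
ee_rot: [-0.0, 0.768, 0.64, 0.0]
force: [-0.9, -3.2, -0.7]
gripper_width: 0.1
grasp_force: 1.2
```

Request:
{"fn": "send_rows", "kwargs": {
  "increments": [
    [0.5, 0, 0, 0],
    [1, 0, 0, 0],
    [1.5, 0, 0, 0],
    [2, 0, 0, 0],
    [2.5, 0, 0, 0]
  ]
}}

```text
t: 22.62
ee_pos: [512.9, -74.0, -15.8]
ee_rot: [-0.0, 0.768, 0.64, 0.0]
force: [-1.1, -2.5, 0.1]
gripper_width: 0.1
grasp_force: 1.2
```

Request:
{"fn": "send_rows", "kwargs": {
  "increments": [
    [0.5, 0, 0, 0],
    [1, 0, 0, 0],
    [1.5, 0, 0, 0],
    [2, 0, 0, 0],
    [2.5, 0, 0, 0]
  ]
}}

```text
t: 23.03
ee_pos: [513.3, -71.6, -15.8]
ee_rot: [0.0, 0.768, 0.641, -0.0]
force: [0.0, -2.7, -0.7]
gripper_width: -0.3
grasp_force: 1.7
```

Request:
{"fn": "send_rows", "kwargs": {
  "increments": [
    [0.5, 0, 0, 0],
    [1, 0, 0, 0],
    [1.5, 0, 0, 0],
    [2, 0, 0, 0],
    [2.5, 0, 0, 0]
  ]
}}

```text
t: 23.45
ee_pos: [514.6, -70.5, -15.7]
ee_rot: [0.001, 0.768, 0.64, 0.0]
force: [2.6, -7.0, -2.3]
gripper_width: -0.1
grasp_force: 3.2
```

Request:
{"fn": "send_rows", "kwargs": {
  "increments": [
    [0.5, 0, 0, 0],
    [1, 0, 0, 0],
    [1.5, 0, 0, 0],
    [2, 0, 0, 0],
    [2, 0, 0, 0]
  ]
}}

```text
t: 23.87
ee_pos: [515.0, -69.4, -15.6]
ee_rot: [0.001, 0.769, 0.64, -0.0]
force: [2.6, -8.5, -2.7]
gripper_width: -0.3
grasp_force: 4.0
```

Request:
{"fn": "send_rows", "kwargs": {
  "increments": [
    [0.5, 0, 0, 0],
    [1, 0, 0, 0],
    [1.5, 0, 0, 0],
    [2, 0, 0, 0],
    [2, 0, 0, 0]
  ]
}}

```text
t: 24.28
ee_pos: [515.0, -69.4, -15.7]
ee_rot: [0.002, 0.769, 0.639, -0.001]
force: [2.2, -13.5, -2.1]
gripper_width: 0.2
grasp_force: 6.1
```

Request:
{"fn": "send_rows", "kwargs": {
  "increments": [
    [0.5, 0, 0, 0],
    [1, 0, 0, 0],
    [1.5, 0, 0, 0],
    [2, 0, 0, 0],
    [2, 0, 0, 0]
  ]
}}

```text
t: 24.7
ee_pos: [515.0, -69.3, -15.6]
ee_rot: [0.002, 0.77, 0.639, -0.002]
force: [2.4, -16.8, -0.1]
gripper_width: 0.2
grasp_force: 8.3
```

```bash
python3 - <<'E'
from h import *
np.set_printoptions(precision=1,suppress=True)
p=EDGE-(100+11)*dirv(TY);go([*p,-16],TY)
heel('s9')
# bright foot region in top picture: rotated rectangle; and dark panel top edge
a=cv2.imread('pics/s9_t.png')
E0=EDGE; 
hsv=cv2.cvtColor(a,cv2.COLOR_BGR2HSV)
# rectify bench plane: 1 px = 1 mm, edge frame (cols: lateral -120..120, rows: s -140..40), z=10 for the foot, z=130 panel top
for z in(10,130):
  g=np.zeros((220,260,2),np.float32)
  for i in range(220):
    for j in range(260):
      w=E0+(i-170)*dirv(TY)+(j-130)*dirv(TY+90); g[i,j]=w.tolist() 
  c,f,E=cam('top'); q=np.concatenate([g,np.full((220,260,1),z)],2)-E[:3,3]; q=q@E[:3,:3]
  m=(np.stack([c['cx']+f*q[...,0]/q[...,2],c['cy']+f*q[...,1]/q[...,2]],-1)).astype(np.float32)
  r=cv2.remap(a,m[...,0],m[...,1],cv2.INTER_LINEAR); cv2.imwrite(f'pics/rect{z}.png',r)
  gray=cv2.cvtColor(r,cv2.COLOR_BGR2GRAY); sat=cv2.cvtColor(r,cv2.COLOR_BGR2HSV)[...,1]
  print('z',z)
  for i in range(40,215,6 if z==130 else 8): print(i-170,' '.join('%3d/%-3d'%(gray[i,j],sat[i,j]) for j in range(30,240,15)))
E
```

```text
t 24.7 pos [515.  -69.3 -15.6] tooly yaw -10.62 zaxis [-0. -0. -1.] shift [-6.5 -5.   0.4] roll -0.3201903266306658 F [  2.4 -16.8  -0.1] w 0.2 j [ 0.3  0.6 -0.3  2.1  0.3  0.6 -0.5]
top board 0.87 [532.3  36.6] px [248. 188.] edge frame [ 2.8 -3.1]
top board_top 0.69 [542.5  24.8] px [251. 180.] edge frame [ -7.  -15.2]
top board_foot 0.84 [515.  -60.5] px [275. 192.] edge frame [-95.8  -3.4]
top board_foot 0.52 [533.8  36.9] px [248. 187.] edge frame [ 3.4 -4.5]
top board_foot 0.39 [526.7  40.7] px [247. 189.] edge frame [5.8 3.2]
scene board 0.7 [524.2  26.4] px [251. 210.] edge frame [-8.7  3.1]
scene board_top 0.95 [541.9  28.1] px [247. 191.] edge frame [ -3.9 -14.1]
scene board_foot 0.76 [527.5 -68.5] px [232. 195.] edge frame [-101.5  -17.1]
scene board_foot 0.62 [536.1  32. ] px [249. 213.] edge frame [-1.  -7.6]
z 10
-130  46/32   67/46   59/53   53/37   47/46   41/36   43/41   42/45   41/59   39/37   39/49  115/127 122/127 114/129
-122  68/52   55/40   57/48   51/47   44/49   42/45   42/40   39/43   38/50   39/49   44/97  117/128 119/127 117/124
-114  68/46   62/46   52/50
[... 5067 characters left out ...]
13   19/13 
14   5/43    8/0    10/26    7/64    9/51    7/0    12/39    8/32    7/32   10/26    8/57   11/23   11/21    7/64 
20   9/102   8/57   10/26    9/70   10/26    8/32   10/26    9/77    5/85   10/26    9/28   12/21    8/57   10/0  
26  10/85    9/51   14/18   10/70    6/36    7/36    7/64    5/51    9/77    9/28    8/0    11/64    8/102  11/39 
32  14/51   13/20   14/17    8/28   13/36   69/35   16/30    8/64    7/64    9/77   12/21    9/51    9/77   17/30 
38  16/30   17/28   15/0    15/48   67/40   81/42   70/41   10/23    3/128   9/28   11/23   11/23    8/32   15/0  
44  18/40   17/28   16/15    9/77   81/42   81/39   84/43    7/64    6/73    8/32    6/36   23/165  11/78   11/43
```

The board is parallel and flush: the panel's front edge is at the same distance all along, 17 N presses it against the pan, and it is about 10 mm off centre. I'm retracting.

Request:
{"fn": "send_rows", "kwargs": {
  "increments": [
    [-3, 0, 0, 0],
    [-8, 0, 0, 0],
    [-18, 0, 0, 0],
    [-34, 0, 0, 0],
    [-54, 0, 0, 0]
  ]
}}

```text
t: 25.52
ee_pos: [505.5, -114.8, -15.7]
ee_rot: [-0.0, 0.767, 0.642, 0.001]
force: [0.4, -0.6, -0.1]
gripper_width: -0.2
grasp_force: 0.0
```

Request:
{"fn": "send_rows", "kwargs": {
  "increments": [
    [-10, 0, -20, 0],
    [-20, 0, -50, 0],
    [-30, 0, -80, 0],
    [-40, 0, -115, 0],
    [-50, 0, -150, 0]
  ]
}}

```text
t: 25.93
ee_pos: [495.5, -165.2, 135.4]
ee_rot: [-0.001, 0.768, 0.641, 0.0]
force: [1.1, -0.4, -0.3]
gripper_width: 0.0
grasp_force: 0.0
```

Request:
{"fn": "send_rows", "kwargs": {
  "increments": [
    [-20, 0, 0, 0],
    [-50, 0, 0, 0],
    [-80, 0, 0, 0],
    [-100, 0, 0, 0],
    [-100, 0, 0, 0]
  ]
}}

```text
t: 26.35
ee_pos: [476.5, -268.9, 134.1]
ee_rot: [0.001, 0.77, 0.638, -0.001]
force: [0.2, -0.6, -0.2]
gripper_width: 0.0
grasp_force: 0.0
```

```bash
python3 - <<'E'
from h import *
p=EDGE-(100+11)*dirv(TY);go([*p,-16],TY)
heel('s10')
old=cv2.imread('pics/s9.png').astype(int);new=cv2.imread('pics/s10.png').astype(int)
print('scene change on panel/pan:',np.abs(old-new)[180:240,225:300].mean())
a=cv2.imread('pics/s10_t.png');c,f,E=cam('top')
for z,lo,hi in((10,-120,-80),(130,-20,12)):
  for lat in(-70,-45,-20,5,30,50):
    v=[]
    for s in np.arange(lo,hi,1.0):
      w=EDGE+s*dirv(TY)+lat*dirv(TY+90);u=proj('top',[*w,z]).astype(np.float32);v.append(cv2.cvtColor(cv2.getRectSubPix(a,(1,1),tuple(map(float,u))),cv2.COLOR_BGR2GRAY)[0,0])
    d=np.abs(np.diff(cv2.GaussianBlur(np.array(v,np.float32)[None],(5,1),0)[0]));print(z,lat,lo+int(d.argmax()),round(float(d.max()),1))
for q,z in(('bottle',0),('jar',0),('weight',0)): print(q,[np.round(at(n,d['location'],z)[:2]) for n in('top','scene') for d in place_of(n,q)[:1]])
E
```

```text
t 26.35 pos [ 476.5 -268.9  134.1] tooly yaw -10.69 zaxis [-0.    -0.002 -1.   ] shift [197.   -4.1 149.8] roll -0.3857894767603085 F [ 0.2 -0.6 -0.2] w 0.0 j [ 0.72  0.39 -0.39  1.92  0.19  0.87  0.04]
top board 0.62 [529.   32.7] px [249. 188.] edge frame [-1.6 -0.5]
top board_top 0.8 [546.   30.3] px [249. 179.] edge frame [ -1.  -17.6]
top board_foot 0.61 [528.6 -64.1] px [276. 188.] edge frame [-97.  -17.4]
scene board 0.65 [526.7  29.1] px [251. 211.] edge frame [-5.6  1.1]
scene board_top 0.69 [538.5  30.9] px [248. 191.] edge frame [ -1.7 -10.1]
scene board_foot 0.84 [528.7 -70.9] px [231. 194.] edge frame [-103.6  -18.7]
scene change on panel/pan: 11.667259259259259
10 -70 -98 10.0
10 -45 -98 10.1
10 -20 -98 8.6
10 5 -91 16.7
10 30 -98 5.8
10 50 -97 5.3
130 -70 -6 12.9
130 -45 -8 23.2
130 -20 -8 21.6
130 5 -8 21.3
130 30 -7 22.7
130 50 -8 10.9
bottle [array([725., -52.]), array([712., -49.])]
jar [array([690., 242.]), array([688., 237.])]
weight [array([551., 276.]), array([544., 264.])]
```

```bash
python3 -c "
from station import *
print(job_done())"
```

```text
the job is handed in; nothing more can be done
None
```

I pushed the board upright on its foot, then along the bench until its back was flat against the pan, about 10–15 mm off the middle of the side; the bystanders weren't disturbed, the arm finished clear, and I handed the job in at about 27 s (the result was not reported back).

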